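Drop the spent battery cells into the collection jar

TASK

Put the two spent battery cells, those with the red bands, into the clear battery collection jar through its narrow neck, one after the other. Leave the good cell with the green band standing where it is, and leave the jar standing upright in its place.

Things in the scene. Friction and masses are not known exactly. Their poses are not given: they have to be found in the camera images.
- spent_1: Spent round battery cell, 26 mm across and 50 mm tall, black with a red band and a red top. Standing upright on the bench at the start. Round, so any grasp direction serves. Origin at the centre of the cell, 25 mm above the bench; z along its axis, up at the start. About 65 g.
- spent_2: The other spent cell, just like the first: 26 mm across, 50 mm tall, black with a red band and a red top. Standing upright on the bench at the start. Round, so any grasp direction serves. Origin at the centre of the cell, 25 mm above the bench; z along its axis, up at the start. About 65 g.
- fresh: Good cell of the same size (26 by 50 mm), black with a green band and a green top; it stays standing on the bench. Origin at its centre, 25 mm above the bench; z up.
- jar: Loose clear plastic jar, 0.7 kg, 150 mm tall, upright. Body 110 mm across up to 95 mm height, then a shoulder narrowing to a neck from 120 to 150 mm height, open on top: round opening 54 mm across, on the jar's axis, in a yellow collar 72 mm across. Inner floor 5 mm above the bench. A cell let go upright with its lower end in the mouth drops in. Origin: centre of the underside, z up.
Not all that is in view belongs to the job. Leave any orange or yellow look-alike of the spent_1 alone.

How it is judged:
By the outcome, as a careful person would: the job done as asked, in the order asked, and still so for the second after the job is handed in, with the robot touching nothing.
It also fails if it takes over 51 s, if anything falls off the work surface, if the arm or the gripper's body presses on something with over 40 N, if the wrist force passes 120 N, or if a joint passes its speed limit or range.

ROBOT

A 7-joint arm with a two-finger parallel gripper is mounted at the origin on a cart in front of the work surface, level with it; the furniture and walls round the work are solid. World frame = base frame: x ahead of the robot, y to its left, z up, the work surface at z = 0. Lengths are in m, angles in rad, forces in N, time in s.
With the tool pointing down it reaches from about 0.4 to 0.75 m from the base axis. Payload 19.5 kg.
Tool frame: the origin (TCP) lies midway between the tips of the shut fingers; the grasp point (between the pads) lies 19 mm behind it (env.tcp_to_grasp is the distance from the TCP to the grasp point, in m); z points along the fingers, y is the direction in which the jaws open and shut (so a half turn about z gives the same grasp; the last joint's range is limited). The gripper opens to 85 mm and grips with 20 to 120 N. Pads are 22 mm wide; open, the fingers measure 114 mm over their backs; the gripper's body (76 mm by 85 mm) begins 54 mm behind the grasp point. The pads swing forward as they close: fully open they stand 13 mm farther back than shut.
Start: joints at [1.296, 0.707, -0.028, 1.485, 0.022, 0.951, -0.075], TCP at [0.133, -0.559, 0.231] pointing down, gripper open.
Joint ranges: [-2.71, 2.71], [-0.32, 2.16], [-1.57, 1.52], [0, 2.45], [-1.46, 4.6], [0, 2.02], [-2.83, 2.83]. Speed limits (rad/s): [1.89, 1.89, 2.57, 2.57, 3.01, 3.01, 3.01].

INTERFACE

Orientations are given as a unit quaternion [x, y, z, w].
In Python, from station import env gives the robot as it stands.
- The arm moves only by the tool jog_arm, never from a script. Its argument "increments" is a list of rows, each an object with "claw": the finger opening in mm, from 0 to 85.4; "delta_pos": the shift along the world's x, y, z in mm, a list of three; "yaw": the turn about the world's z in degrees. A call has exactly 8 rows; each row shifts and turns the pose as measured when the row begins; what a row does not reach is not made up. A row lasts 1/12 s, in which the tool goes at most 41.7 mm and 7.16 degrees, less where a joint would pass 70% of its speed; a pose out of reach is approached as far as the arm can. A call is refused whole if a number of a shift passes 41.7 or a number of a turn 7.16, either way. A call with a gripper value outside its range is refused whole. The fingers move at their own pace and stop on an object; "grip_force" is the grip in N (left out, the last holds). Time passes only in rows, so rows that do not move let the fingers close, or fill a call up. It gives the time, the measured TCP pose, the force and the opening at its end, in the units of the state.
- env.read_state(): the state, without advancing time (a new reading comes with each control period).
- env.read_camera(name): name is "scene" or "side" or "wrist"; returns a dict with "color" (400x640x3 uint8, red, green, blue), "mtx" (3x3 intrinsics, pixels), "R" (3x3) and "t" (3): a world point X has camera coordinates R X + t; the wrist camera has in their place "mount" (4x4, takes a point from camera to tool coordinates, whose origin is the TCP and whose axes are the flange's). Camera axes: x right, y down, z forward; pixel columns grow to the right and rows downward; lengths in m; the calibration is good to about 2 mm. A picture is of the moment at which its call begins: read the wrist's pose just before it. There is no depth.
- env.finish_job(): hands the job in, once; it reports no verdict.
The state is a dict: "time": time; "q": joint angles; "joint_vel": joint speeds; "tau": joint torques, N m; "tcp_pos": TCP position; "ee_rot": TCP orientation; "contact_force": force on the tool from outside, world axes, zero at the start; "ft_torque": the same for the moment, N m; "finger_gap": finger opening in m.
Only numpy, scipy, OpenCV 4.12 (cv2) and the standard library are available. Lean on these libraries where they do the work, as an engineer would, in place of code of your own. Each camera call takes 0.05 s, during which the arm holds its last target. There are 200 camera calls.

## Working session

There is one attempt and no reset: what is moved stays moved. The work goes in short steps, Python scripts to look and compute and a tool call to move; the robot and the scene stay as the last step left them, time stands still between calls to the robot, and variables do not carry over. Pictures are saved under pics/ and viewed, and the job is handed in when it is done.

Besides the shell and the picture viewer there is one more tool, called after "Emit:" as name([rows], argument=value, ...), one row to a line, values as JSON. jog_arm: Moves the arm, as the interface text tells. Its arguments: {"type":"object","properties":{"increments":{"type":"array","items":{"type":"object","properties":{"claw":{"type":"number"},"delta_pos":{"type":"array","items":{"type":"number"}},"yaw":{"type":"number"}}}},"grip_force":{"type":"number"}},"required":["increments"]}

```bash
mkdir -p pics; cat > h.py <<'E'
import numpy as np, cv2
from scipy.spatial.transform import Rotation as Rn
from station import env
def shot(n,f):
    s=env.read_state(); c=env.read_camera(n)
    cv2.imwrite('pics/'+f,c['color'][:,:,::-1])
    if n=='wrist':
        T=np.eye(4);T[:3,:3]=Rn.from_quat(s['ee_rot']).as_matrix();T[:3,3]=s['tcp_pos']
        W=T@c['mount'];c['R']=W[:3,:3].T;c['t']=-c['R']@W[:3,3]
    return c
def ray(c,u,v,z):
    d=c['R'].T@np.linalg.inv(c['mtx'])@[u,v,1];o=-c['R'].T@c['t']
    return o+d*(z-o[2])/d[2]
def proj(c,X):
    p=c['mtx']@(c['R']@np.array(X)+c['t']);return p[:2]/p[2]
E
python3 - <<'E'
from h import *
import pickle
s=env.read_state();print({k:np.round(v,3) for k,v in s.items()})
d={n:shot(n,n+'0.png') for n in('scene','side','wrist')}
pickle.dump(d,open('d.pkl','wb'))
for n in d: print(n,-d[n]['R'].T@d[n]['t'])
E
```

```text
{'time': np.float64(0.0), 'q': array([ 1.296,  0.707, -0.028,  1.485,  0.022,  0.951, -0.075]), 'joint_vel': array([-0.001,  0.001, -0.   , -0.   ,  0.001, -0.001, -0.001]), 'tau': array([-5.0000e-03, -8.8320e+01,  1.2330e+00, -2.3616e+01,  1.7000e-02,
        7.0000e-03, -0.0000e+00]), 'tcp_pos': array([ 0.133, -0.559,  0.231]), 'ee_rot': array([ 0.993,  0.116, -0.   , -0.001]), 'contact_force': array([-0.438, -0.707, -0.049]), 'ft_torque': array([ 0.023, -0.017, -0.091]), 'finger_gap': np.float64(0.085)}
scene [ 0.29828067 -0.59266648  0.78221054]
side [0.08044111 0.48931783 0.66720048]
wrist [ 0.2084734  -0.54098643  0.3738672 ]
```

View pics/scene0.png

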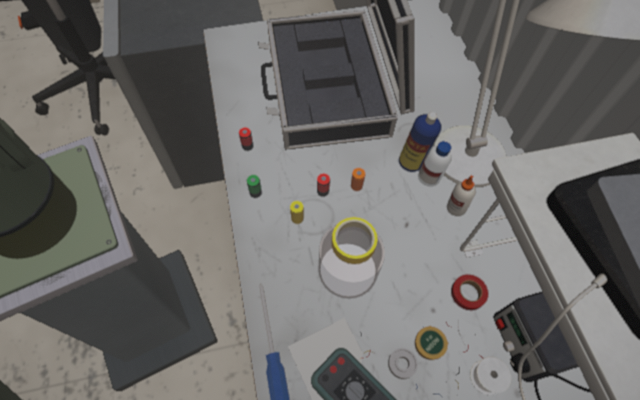

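View pics/side0.png

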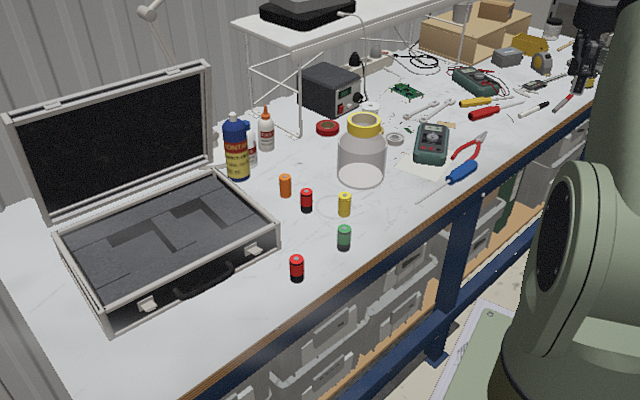

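View pics/wrist0.png

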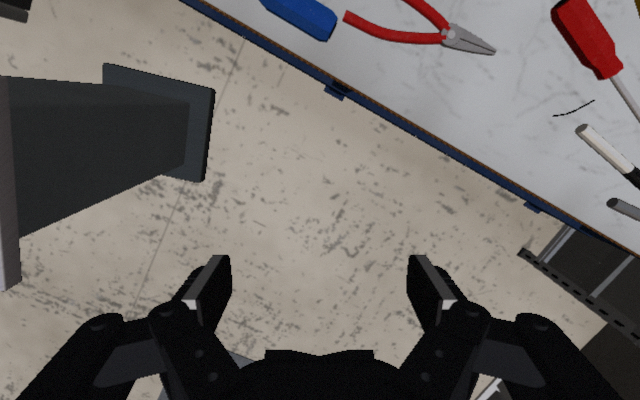

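Scene: red cells at (246,138) and (323,184), green at (254,185). The look-alikes are orange at (358,178) and yellow at (297,211). The jar collar is at (355,240). The two red cells fit "spent"; I'll confirm with a crop and measure.

```bash
cat > m.py <<'E'
from h import *
import pickle
d=pickle.load(open('d.pkl','rb'))
def blobs(c,lo,hi,smin=140,amin=25):
    h=cv2.cvtColor(c['color'],cv2.COLOR_RGB2HSV)
    h[:,:,0]=(h[:,:,0].astype(int)+20)%180
    m=cv2.inRange(h,(lo+20,smin,60),(hi+20,255,255))
    n,l,st,ce=cv2.connectedComponentsWithStats(m)
    return [(st[i],ce[i]) for i in range(1,n) if st[i][4]>amin]
for n,reg in(('scene',(225,110,400,275)),('side',(260,100,400,290))):
    c=d[n]
    for nm,lo,hi in(('red',-8,6),('orange',7,17),('yellow',22,32),('green',50,90)):
        for s,ce in blobs(c,lo,hi):
            if reg[0]<ce[0]<reg[2] and reg[1]<ce[1]<reg[3]:
                print(n,nm,s,ce.round(1),'z40',ray(c,*ce,.04)[:2].round(3),'z150',ray(c,*ce,.15)[:2].round(3))
a=cv2.resize(d['scene']['color'][110:290,225:405],(540,540),interpolation=2)
cv2.imwrite('pics/crop.png',a[:,:,::-1])
E
python3 m.py
```

```text
scene red [239 128  11   9  65] [244.4 132.4] z40 [ 0.44  -0.023] z150 [ 0.419 -0.107]
scene red [318 174  11  11  81] [323.1 179.3] z40 [ 0.532 -0.199] z150 [ 0.497 -0.258]
scene orange [352 168  13  22 185] [357.5 178.6] z40 [ 0.593 -0.229] z150 [ 0.549 -0.283]
scene yellow [291 201  12  13 105] [296.5 207.5] z40 [ 0.457 -0.232] z150 [ 0.434 -0.285]
scene yellow [332 218  45  45 362] [354.  244.6] z40 [ 0.516 -0.348] z150 [ 0.484 -0.384]
scene green [248 176  10   9  35] [252.4 180.5] z40 [ 0.407 -0.138] z150 [ 0.391 -0.206]
side red [339 105   5   9  32] [340.5 108.6] z40 [ 0.659 -0.571] z150 [ 0.558 -0.385]
side red [316 120  23  16 216] [327.2 128.8] z40 [ 0.634 -0.459] z150 [ 0.537 -0.293]
side red [301 188  11  19 172] [306.  197.9] z40 [ 0.526 -0.192] z150 [ 0.448 -0.073]
side red [290 254  14  23 238] [296.1 266. ] z40 [ 0.435 -0.019] z150 [0.373 0.07 ]
side orange [262 105   8  14  61] [265.1 113.5] z40 [ 0.814 -0.442] z150 [ 0.685 -0.278]
side orange [279 174  12  24 232] [284.8 185.8] z40 [ 0.587 -0.204] z150 [ 0.498 -0.083]
side yellow [347 115  33  23 350] [363.  129.6] z40 [ 0.556 -0.503] z150 [ 0.473 -0.329]
side yellow [338 192  13  25 244] [343.9 204.6] z40 [ 0.449 -0.214] z150 [ 0.384 -0.091]
```

View pics/crop.png

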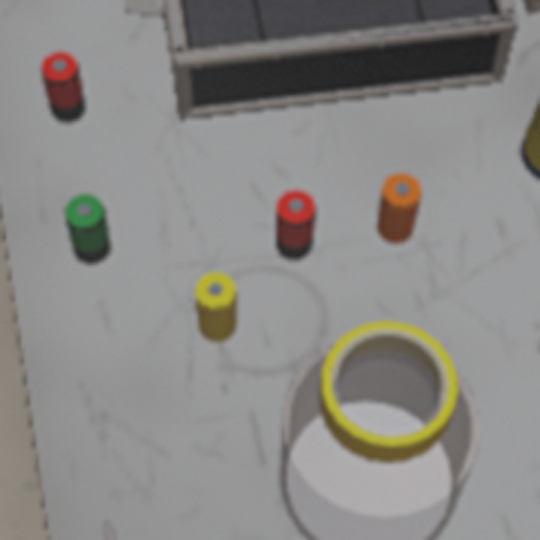

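The crop confirms it: black cells with red band and red top at (245,132) and (324,178). Orange and yellow are bare look-alikes.

```bash
python3 - <<'E'
from h import *
import pickle
d=pickle.load(open('d.pkl','rb'));c=d['scene']
for n,(u,v),z in(('r1',(61,65),.05),('r2',(296,205),.05),('or',(402,190),.05),('ye',(216,289),.05),('gr',(84,210),.05),('jar',(389,382),.15)):
    X=ray(c,u/3+225-.33,v/3+110-.33,z);print(n,X.round(4),np.hypot(X[0],X[1]).round(3),'side px',proj(d['side'],X).round(1))
s=env.read_state();print(Rn.from_quat(s['ee_rot']).as_matrix().round(3))
E
```

```text
r1 [ 0.44   -0.0283  0.05  ] 0.441 side px [296.7 257.7]
r2 [ 0.5305 -0.2022  0.05  ] 0.568 side px [306.7 190.9]
or [ 0.5974 -0.2237  0.05  ] 0.638 side px [285.9 175.9]
ye [ 0.4569 -0.2337  0.05  ] 0.513 side px [345.4 194.4]
gr [ 0.407 -0.143  0.05 ] 0.431 side px [345.1 227.7]
jar [ 0.4907 -0.373   0.15  ] 0.616 side px [365.  118.6]
[[ 0.973  0.231 -0.   ]
 [ 0.231 -0.973  0.001]
 [-0.    -0.001 -1.   ]]
```

Emit:
jog_arm([
  {"delta_pos": [26, 23, 0], "claw": 85},
  {"delta_pos": [26, 23, 0], "claw": 85},
  {"delta_pos": [26, 23, 0], "claw": 85},
  {"delta_pos": [26, 23, 0], "claw": 85},
  {"delta_pos": [26, 23, 0], "claw": 85},
  {"delta_pos": [26, 23, 0], "claw": 85},
  {"delta_pos": [26, 23, 0], "claw": 85},
  {"delta_pos": [26, 23, 0], "claw": 85},
], grip_force=40)

```text
invalid input at $.increments[0]: expected keys claw, delta_pos, yaw
```

Emit:
jog_arm([
  {"delta_pos": [26, 23, 0], "yaw": 0, "claw": 85},
  {"delta_pos": [26, 23, 0], "yaw": 0, "claw": 85},
  {"delta_pos": [26, 23, 0], "yaw": 0, "claw": 85},
  {"delta_pos": [26, 23, 0], "yaw": 0, "claw": 85},
  {"delta_pos": [26, 23, 0], "yaw": 0, "claw": 85},
  {"delta_pos": [26, 23, 0], "yaw": 0, "claw": 85},
  {"delta_pos": [26, 23, 0], "yaw": 0, "claw": 85},
  {"delta_pos": [26, 23, 0], "yaw": 0, "claw": 85},
], grip_force=40)

```text
time: 0.82
tcp_pos: [0.3404, -0.37, 0.2292]
ee_rot: [0.994, 0.11, -0.002, -0.001]
contact_force: [0.3, -0.6, -0.2]
finger_gap: 0.0852
```

Emit:
jog_arm([
  {"delta_pos": [25, 22, -6], "yaw": 0, "claw": 85},
  {"delta_pos": [25, 22, -6], "yaw": 0, "claw": 85},
  {"delta_pos": [25, 22, -6], "yaw": 0, "claw": 85},
  {"delta_pos": [25, 22, -6], "yaw": 0, "claw": 85},
  {"delta_pos": [25, 22, -6], "yaw": 0, "claw": 85},
  {"delta_pos": [25, 22, -6], "yaw": 0, "claw": 85},
  {"delta_pos": [25, 22, -6], "yaw": 0, "claw": 85},
  {"delta_pos": [14, 13, 0], "yaw": 0, "claw": 85},
])

```text
time: 1.48
tcp_pos: [0.5393, -0.1895, 0.1847]
ee_rot: [0.994, 0.112, -0.002, -0.001]
contact_force: [0.6, 0.8, -0.8]
finger_gap: 0.0851
```

```bash
cat > look.py <<'E'
from h import *
import pickle,sys
c=shot('wrist',sys.argv[1]+'.png');pickle.dump(c,open('w.pkl','wb'))
s=env.read_state();print(s['tcp_pos'].round(4),'grip',round(float(s['finger_gap']),4))
import m0
for nm,lo,hi in(('red',-8,6),('yellow',22,32),('orange',7,17)):
    for st,ce in m0.blobs(c,lo,hi,amin=150): print(nm,st,ce.round(0),'z50',ray(c,*ce,.05)[:2].round(4))
E
sed -n '/^def blobs/,/return/p' m.py | (echo 'from h import *';cat) > m0.py; python3 look.py w1
```

```text
[ 0.5413 -0.1871  0.1849] grip 0.0849
red [628 113  12  46 378] [635. 137.] z50 [ 0.6492 -0.4552]
red [317 177  26  33 604] [329. 193.] z50 [ 0.5368 -0.1992]
red [129 222  39  34 765] [148. 238.] z50 [ 0.4504 -0.0328]
yellow [381   0  43  13 344] [401.   5.] z50 [ 0.7015 -0.2186]
yellow [329 238  25  42 760] [341. 259.] z50 [ 0.4705 -0.2272]
yellow [ 486  277  116   81 2650] [540. 302.] z50 [ 0.4681 -0.4495]
orange [351 116  32  30 547] [367. 131.] z50 [ 0.601  -0.2184]
```

View pics/w1.png

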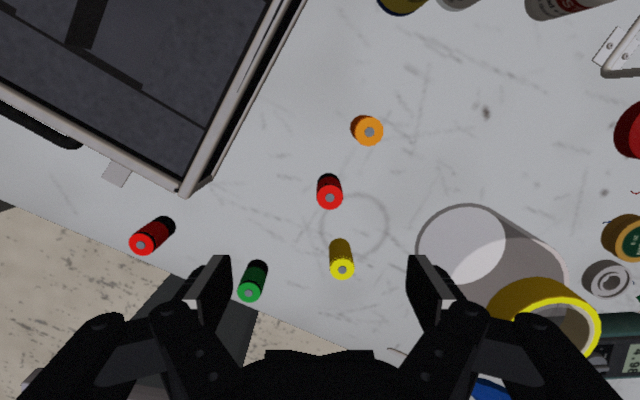

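Spent_2's top is at (330,198), yellow's at (342,269), orange's at (369,131) and the jar mouth at about (556,318).

```bash
python3 - <<'E'
from h import *
import pickle
c=pickle.load(open('w.pkl','rb'))
for n,u,v,z in(('r2',330,198,.05),('r1',141,245,.05),('ye',342,269,.05),('or',369,131,.05),('gr',249,293,.05),('jar',556,319,.15)): print(n,ray(c,u,v,z).round(4))
E
```

```text
r2 [ 0.5319 -0.2012  0.05  ]
r1 [ 0.4405 -0.0258  0.05  ]
ye [ 0.4593 -0.2314  0.05  ]
or [ 0.6011 -0.2207  0.05  ]
gr [ 0.4086 -0.1414  0.05  ]
jar [ 0.5107 -0.3667  0.15  ]
```

Emit:
jog_arm([
  {"delta_pos": [-7, -10, -10], "yaw": 0, "claw": 85},
  {"delta_pos": [-3, -4, -20], "yaw": 0, "claw": 85},
  {"delta_pos": [0, 0, -25], "yaw": 0, "claw": 85},
  {"delta_pos": [0, 0, -25], "yaw": 0, "claw": 85},
  {"delta_pos": [0, 0, -10], "yaw": 0, "claw": 85},
  {"delta_pos": [0, 0, 0], "yaw": 0, "claw": 85},
  {"delta_pos": [0, 0, 0], "yaw": 0, "claw": 85},
  {"delta_pos": [0, 0, 0], "yaw": 0, "claw": 85},
])

```text
time: 2.2
tcp_pos: [0.5326, -0.199, 0.0922]
ee_rot: [0.993, 0.116, -0.001, -0.002]
contact_force: [0.3, -0.3, 0.6]
finger_gap: 0.0851
```

```bash
python3 look.py w2
```

```text
[ 0.5328 -0.199   0.0926] grip 0.085
red [ 304  196   38   48 1280] [322. 220.] z50 [ 0.5376 -0.1994]
red [  36  254   66   51 1705] [ 69. 278.] z50 [ 0.4537 -0.0361]
yellow [ 323  275   34   64 1683] [338. 307.] z50 [ 0.4743 -0.2264]
yellow [610 374  30  26 467] [628. 387.] z50 [ 0.4546 -0.4701]
orange [ 353  109   50   45 1452] [378. 130.] z50 [ 0.6012 -0.2182]
```

View pics/w2.png

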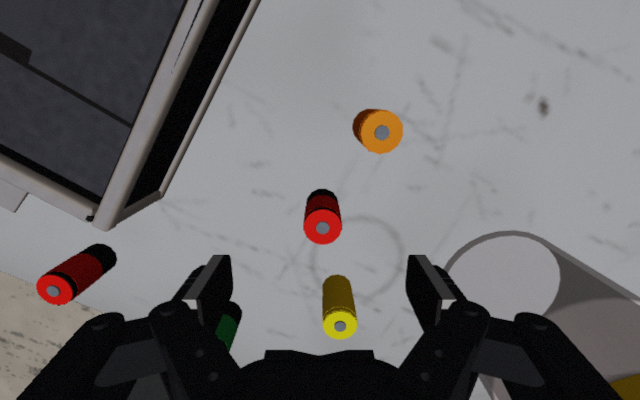

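Emit:
jog_arm([
  {"delta_pos": [-1, -2, -20], "yaw": 0, "claw": 85},
  {"delta_pos": [0, 0, -22], "yaw": 0, "claw": 85},
  {"delta_pos": [0, 0, -20], "yaw": 0, "claw": 85},
  {"delta_pos": [0, 0, -9], "yaw": 0, "claw": 85},
  {"delta_pos": [0, 0, 0], "yaw": 0, "claw": 85},
  {"delta_pos": [0, 0, 0], "yaw": 0, "claw": 40},
  {"delta_pos": [0, 0, 0], "yaw": 0, "claw": 20},
  {"delta_pos": [0, 0, 0], "yaw": 0, "claw": 20},
])

```text
time: 2.92
tcp_pos: [0.5364, -0.2026, 0.0284]
ee_rot: [0.993, 0.116, 0.005, 0.001]
contact_force: [0.3, -0.9, 0.9]
finger_gap: 0.0512
```

Emit:
jog_arm([
  {"delta_pos": [0, 0, 0], "yaw": 0, "claw": 15},
  {"delta_pos": [0, 0, 0], "yaw": 0, "claw": 15},
  {"delta_pos": [0, 0, 0], "yaw": 0, "claw": 15},
  {"delta_pos": [0, 0, 0], "yaw": 0, "claw": 15},
  {"delta_pos": [0, 0, 0], "yaw": 0, "claw": 15},
  {"delta_pos": [0, 0, 0], "yaw": 0, "claw": 15},
  {"delta_pos": [0, 0, 0], "yaw": 0, "claw": 15},
  {"delta_pos": [0, 0, 0], "yaw": 0, "claw": 15},
])

```text
time: 3.58
tcp_pos: [0.5375, -0.203, 0.031]
ee_rot: [0.993, 0.116, 0.007, 0.002]
contact_force: [-0.2, -1.0, -1.0]
finger_gap: 0.0246
```

```bash
python3 look.py w3; python3 -c "
from h import *
c=shot('side','s3.png');a=c['color'][120:280,220:400];cv2.imwrite('pics/s3c.png',cv2.resize(a,None,fx=4,fy=3.7,interpolation=2)[:,:,::-1])
s=env.read_state();print(s['q'].round(3),s['joint_vel'].round(3),s['tau'].round(1))"
```

```text
[ 0.5375 -0.203   0.031 ] grip 0.0245
red [294 235  51  36 981] [318. 249.] z50 [ 0.5511 -0.1986]
red [ 293  261   53   48 1739] [319. 284.] z50 [ 0.5336 -0.2034]
red [  0 311  25  45 674] [  9. 330.] z50 [ 0.4738 -0.0601]
yellow [316 329  36  26 692] [332. 342.] z50 [ 0.5029 -0.2176]
orange [ 354  120   74   65 3298] [391. 150.] z50 [ 0.6019 -0.2175]
[ 0.289  0.994  0.035  1.673 -0.071  0.462 -0.967] [ 0.001 -0.    -0.     0.001  0.     0.002  0.   ] [ -0.  -97.1   3.1 -13.4   0.   -0.1  -0. ]
```

View pics/w3.png

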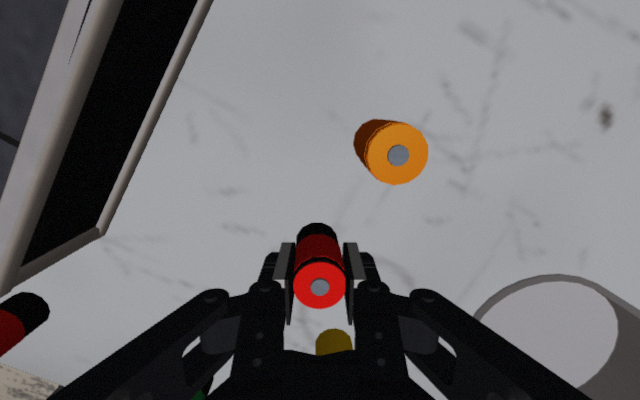

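View pics/s3c.png

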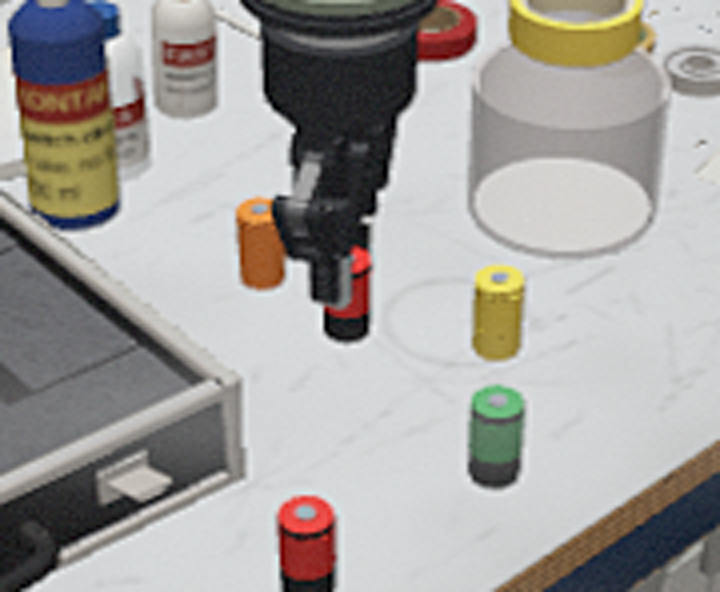

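The cell is upright and held by its upper part. Its top is at (319,284), so the pads sit about 5 mm off-axis in x, which is fine. Lifting.

Emit:
jog_arm([
  {"delta_pos": [0, 0, 0], "yaw": 0, "claw": 10},
  {"delta_pos": [0, 0, 10], "yaw": 0, "claw": 10},
  {"delta_pos": [0, 0, 20], "yaw": 0, "claw": 10},
  {"delta_pos": [0, 0, 30], "yaw": 0, "claw": 10},
  {"delta_pos": [0, 0, 35], "yaw": 0, "claw": 10},
  {"delta_pos": [0, 0, 35], "yaw": 0, "claw": 10},
  {"delta_pos": [0, 0, 35], "yaw": 0, "claw": 10},
  {"delta_pos": [0, 0, 25], "yaw": 0, "claw": 10},
], grip_force=60)

```text
time: 4.35
tcp_pos: [0.5332, -0.2016, 0.228]
ee_rot: [0.993, 0.116, 0.003, 0.0]
contact_force: [0.2, 0.7, -0.6]
finger_gap: 0.0243
```

```bash
python3 look.py w4; python3 -c "
from h import *
c=shot('scene','sc4.png');a=c['color'][110:290,240:420];cv2.imwrite('pics/sc4c.png',cv2.resize(a,None,fx=3,fy=3,interpolation=2)[:,:,::-1])
"
```

```text
[ 0.5344 -0.2021  0.2321] grip 0.024
red [ 582   95   57   55 1456] [609. 121.] z50 [ 0.6608 -0.4779]
red [140 202  34  29 596] [157. 216.] z50 [ 0.449  -0.0324]
red [ 294  234   51   38 1002] [318. 249.] z50 [ 0.4503 -0.2193]
red [ 293  261   53   48 1737] [319. 284.] z50 [ 0.405  -0.2314]
red [526 352  52  30 372] [558. 365.] z50 [ 0.3571 -0.5724]
yellow [361   0  48  19 491] [381.   8.] z50 [ 0.705  -0.2199]
yellow [ 449  244   96   86 2457] [489. 276.] z50 [ 0.4634 -0.4287]
```

View pics/w4.png

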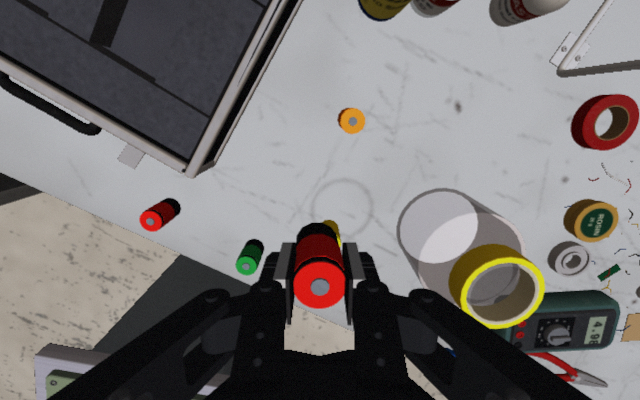

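View pics/sc4c.png

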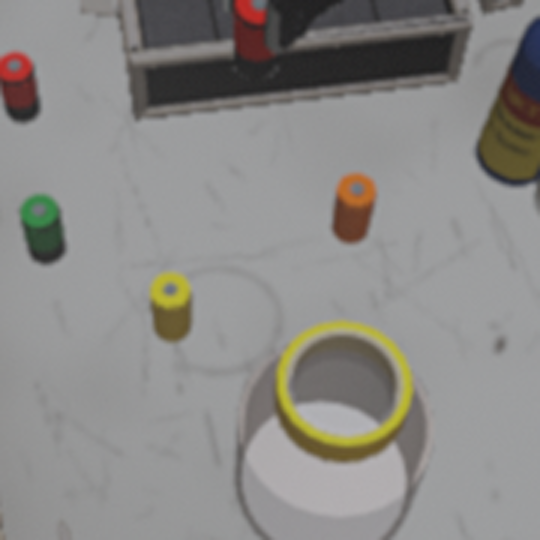

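```bash
python3 - <<'E'
from h import *
import pickle
c=pickle.load(open('w.pkl','rb'))
s=env.read_state();t=s['tcp_pos'];print(t.round(4))
for v in(286,288,290): print('cell off',(ray(c,319.5,v,t[2]+.019)-t).round(4))
for p in((503,288),(503,291)): print('jar',ray(c,*p,.15).round(4))
h=cv2.cvtColor(c['color'],cv2.COLOR_RGB2HSV);m=cv2.inRange(h,(22,140,150),(34,255,255));m[:, :440]=0;m[:230]=0
k=cv2.findContours(m,cv2.RETR_CCOMP,cv2.CHAIN_APPROX_NONE);
for q,hh in zip(k[0],k[1][0]):
    if len(q)>60:
        e=cv2.fitEllipse(q);print(hh[3],np.round(e[0],1),np.round(e[1],1),ray(c,*e[0],.15).round(4))
E
```

```text
[ 0.5343 -0.202   0.2291]
cell off [-0.005  -0.0003  0.019 ]
cell off [-0.0061 -0.0005  0.019 ]
cell off [-0.0071 -0.0008  0.019 ]
jar [ 0.5001 -0.3686  0.15  ]
jar [ 0.4974 -0.3698  0.15  ]
-1 [502.7 292.1] [67.7 84.7] [ 0.4963 -0.3699  0.15  ]
1 [502.4 293.4] [60.2 76.4] [ 0.4951 -0.3702  0.15  ]
```

Emit:
jog_arm([
  {"delta_pos": [-4, -20, 0], "yaw": 0, "claw": 10},
  {"delta_pos": [-5, -25, 0], "yaw": 0, "claw": 10},
  {"delta_pos": [-5, -25, 0], "yaw": 0, "claw": 10},
  {"delta_pos": [-5, -25, 0], "yaw": 0, "claw": 10},
  {"delta_pos": [-5, -25, 0], "yaw": 0, "claw": 10},
  {"delta_pos": [-5, -25, 0], "yaw": 0, "claw": 10},
  {"delta_pos": [-4, -15, 0], "yaw": 0, "claw": 10},
  {"delta_pos": [0, 0, 0], "yaw": 0, "claw": 10},
])

```text
time: 5.12
tcp_pos: [0.4974, -0.3664, 0.232]
ee_rot: [0.993, 0.118, 0.005, 0.0]
contact_force: [0.1, -0.2, -0.6]
finger_gap: 0.0244
```

```bash
cat > jl.py <<'E'
from h import *
import sys
n=sys.argv[1]
c=shot('wrist','w%s.png'%n);s=shot('scene','sc.png');d=shot('side','sd.png')
t=env.read_state()['tcp_pos'];print(t.round(4))
for c2,(u,v) in((s,(355,235)),(d,(365,125))):
    pass
a=lambda c,x,y:cv2.resize(c['color'][y:y+130,x:x+130],(400,400),interpolation=2)
cv2.imwrite('pics/j%s.png'%n,np.hstack([a(s,290,150),a(d,300,40)])[:,:,::-1])
E
python3 jl.py 5
```

```text
[ 0.4994 -0.3625  0.2321]
```

View pics/j5.png

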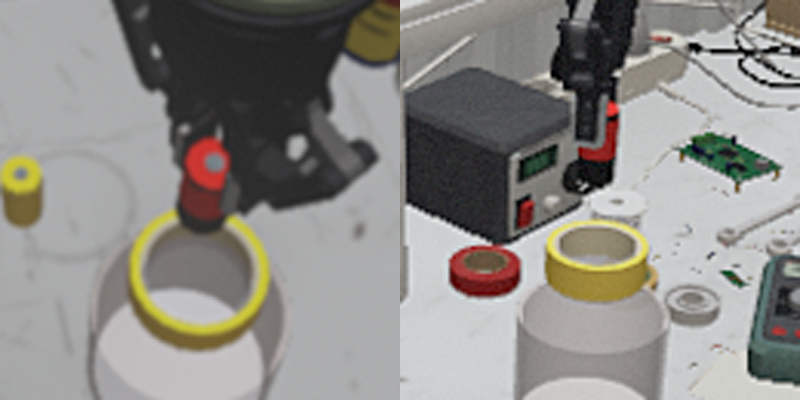

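View pics/w5.png

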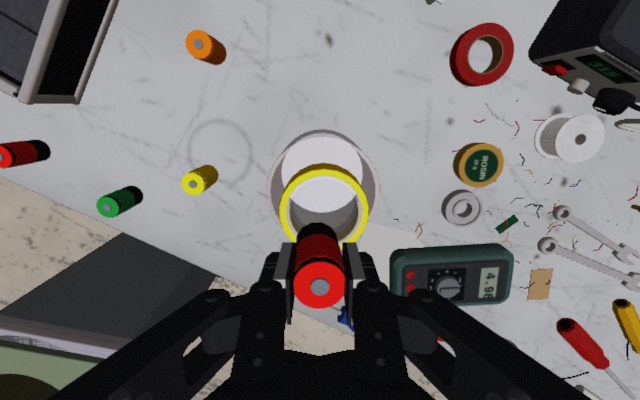

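```bash
python3 - <<'E'
from h import *
s=shot('scene','a.png');d=shot('side','a.png');c=shot('wrist','a.png');t=env.read_state()['tcp_pos'];print(t.round(4))
k=130/400
for n,cc,p,z in(('jar scene',s,(290+200*k,150+273*k),.15),('jar side',d,(300+197*k,40+247*k),.15),('jar wrist',c,(325,208),.15),
 ('celltop scene',s,(290+213*k,150+162*k),t[2]+.019),('celltop side',d,(300+213*k,40+109*k),t[2]+.019),('celltop wrist',c,(319.5,288),t[2]+.019)): print(n,ray(cc,*p,z).round(4))
E
```

```text
[ 0.4999 -0.3621  0.2323]
jar scene [ 0.4902 -0.376   0.15  ]
jar side [ 0.4892 -0.3654  0.15  ]
jar wrist [ 0.5008 -0.3662  0.15  ]
celltop scene [ 0.4916 -0.3669  0.2513]
celltop side [ 0.4854 -0.3674  0.2513]
celltop wrist [ 0.4941 -0.3632  0.2513]
```

Emit:
jog_arm([
  {"delta_pos": [2, -4, 0], "yaw": 0, "claw": 10},
  {"delta_pos": [1, -2, -10], "yaw": 0, "claw": 10},
  {"delta_pos": [0, 0, -14], "yaw": 0, "claw": 10},
  {"delta_pos": [0, 0, -10], "yaw": 0, "claw": 10},
  {"delta_pos": [0, 0, -2], "yaw": 0, "claw": 10},
  {"delta_pos": [0, 0, 0], "yaw": 0, "claw": 10},
  {"delta_pos": [0, 0, 0], "yaw": 0, "claw": 10},
  {"delta_pos": [0, 0, 0], "yaw": 0, "claw": 10},
])

```text
time: 6.08
tcp_pos: [0.5049, -0.3664, 0.1931]
ee_rot: [0.992, 0.122, 0.006, -0.001]
contact_force: [0.3, 0.7, -0.1]
finger_gap: 0.024
```

```bash
python3 jl.py 6
```

```text
[ 0.5049 -0.3665  0.1933]
```

View pics/j6.png

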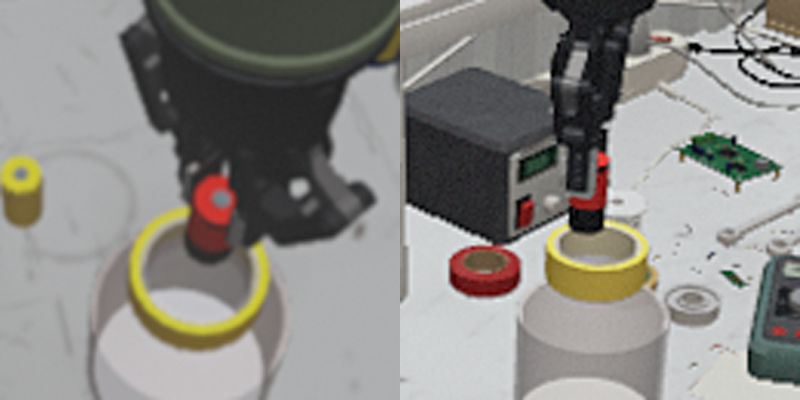

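View pics/w6.png

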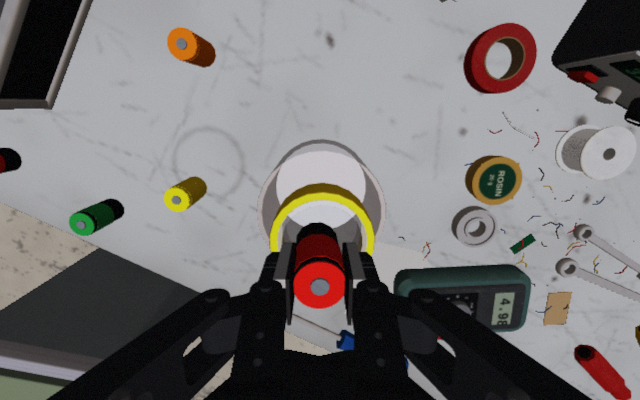

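```bash
python3 - <<'E'
from h import *
s=shot('scene','a.png');d=shot('side','a.png');t=env.read_state()['tcp_pos'];print(t.round(4))
k=130/400
for n,cc,p,z in(('jar scene',s,(200,273),.15),('bot scene',s,(209,247),t[2]-.031),('top scene',s,(221,200),t[2]+.019),('jar side',d,(197,247),.15),('bot side',d,(187,223),t[2]-.031),('top side',d,(203,160),t[2]+.019)):
  print(n,ray(cc,(290 if cc is s else 300)+p[0]*k,(150 if cc is s else 40)+p[1]*k,z).round(4))
E
```

```text
[ 0.5049 -0.3665  0.1933]
jar scene [ 0.4902 -0.376   0.15  ]
bot scene [ 0.4976 -0.37    0.1623]
top scene [ 0.4988 -0.3695  0.2123]
jar side [ 0.4892 -0.3654  0.15  ]
bot side [ 0.5012 -0.3718  0.1623]
top side [ 0.4918 -0.3709  0.2123]
```

Emit:
jog_arm([
  {"delta_pos": [-4, 0, 0], "yaw": 0, "claw": 10},
  {"delta_pos": [-3, 0, 0], "yaw": 0, "claw": 10},
  {"delta_pos": [-1, 0, -8], "yaw": 0, "claw": 10},
  {"delta_pos": [0, 0, -12], "yaw": 0, "claw": 10},
  {"delta_pos": [0, 0, -8], "yaw": 0, "claw": 10},
  {"delta_pos": [0, 0, -2], "yaw": 0, "claw": 10},
  {"delta_pos": [0, 0, 0], "yaw": 0, "claw": 10},
  {"delta_pos": [0, 0, 0], "yaw": 0, "claw": 10},
])

```text
time: 7.0
tcp_pos: [0.4953, -0.3667, 0.1612]
ee_rot: [0.993, 0.122, 0.006, -0.0]
contact_force: [-0.2, 0.8, -0.8]
finger_gap: 0.0238
```

```bash
python3 jl.py 7
```

```text
[ 0.4955 -0.3668  0.1616]
```

View pics/j7.png

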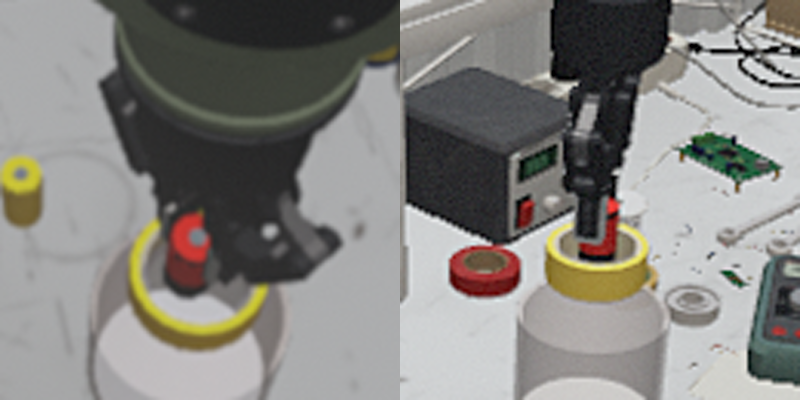

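The cell's lower end is in the mouth, with no contact force. Releasing.

Emit:
jog_arm([
  {"delta_pos": [1, -1, 0], "yaw": 0, "claw": 10},
  {"delta_pos": [0, 0, 0], "yaw": 0, "claw": 60},
  {"delta_pos": [0, 0, 0], "yaw": 0, "claw": 60},
  {"delta_pos": [0, 0, 0], "yaw": 0, "claw": 60},
  {"delta_pos": [0, 0, 0], "yaw": 0, "claw": 85},
  {"delta_pos": [0, 0, 10], "yaw": 0, "claw": 85},
  {"delta_pos": [0, 0, 25], "yaw": 0, "claw": 85},
  {"delta_pos": [0, 0, 35], "yaw": 0, "claw": 85},
])

```text
time: 7.82
tcp_pos: [0.495, -0.3666, 0.2303]
ee_rot: [0.993, 0.122, 0.004, -0.003]
contact_force: [0.4, -0.5, -0.9]
finger_gap: 0.0849
```

```bash
python3 jl.py 8
```

```text
[ 0.4965 -0.3677  0.2333]
```

View pics/j8.png

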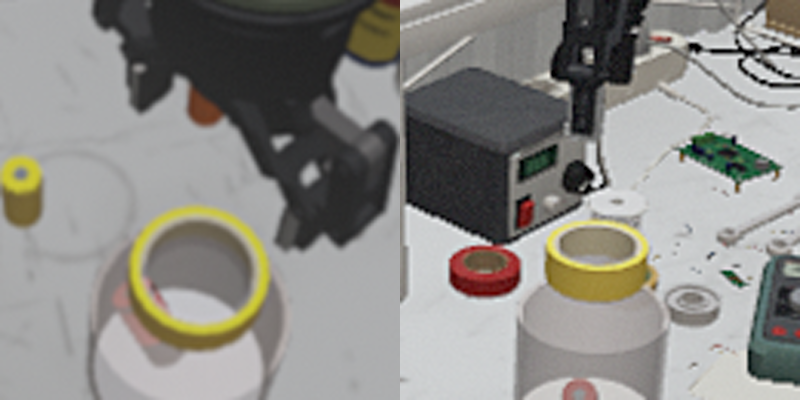

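Spent_2 is lying in the jar, and the jar is unmoved. On to spent_1.

Emit:
jog_arm([
  {"delta_pos": [-4, 20, 0], "yaw": 0, "claw": 85},
  {"delta_pos": [-5, 30, 0], "yaw": 0, "claw": 85},
  {"delta_pos": [-5, 30, 0], "yaw": 0, "claw": 85},
  {"delta_pos": [-5, 30, 0], "yaw": 0, "claw": 85},
  {"delta_pos": [-5, 30, 0], "yaw": 0, "claw": 85},
  {"delta_pos": [-5, 30, 0], "yaw": 0, "claw": 85},
  {"delta_pos": [-5, 30, 0], "yaw": 0, "claw": 85},
  {"delta_pos": [-5, 30, 0], "yaw": 0, "claw": 85},
])

```text
time: 8.63
tcp_pos: [0.4516, -0.1339, 0.2318]
ee_rot: [0.993, 0.118, 0.005, 0.001]
contact_force: [1.1, 0.8, -0.3]
finger_gap: 0.0854
```

Emit:
jog_arm([
  {"delta_pos": [-5, 30, 0], "yaw": 0, "claw": 85},
  {"delta_pos": [-5, 30, -10], "yaw": 0, "claw": 85},
  {"delta_pos": [-3, 25, -15], "yaw": 0, "claw": 85},
  {"delta_pos": [-2, 10, -20], "yaw": 0, "claw": 85},
  {"delta_pos": [0, 0, -20], "yaw": 0, "claw": 85},
  {"delta_pos": [0, 0, -20], "yaw": 0, "claw": 85},
  {"delta_pos": [0, 0, -10], "yaw": 0, "claw": 85},
  {"delta_pos": [0, 0, 0], "yaw": 0, "claw": 85},
])

```text
time: 9.3
tcp_pos: [0.433, -0.0268, 0.134]
ee_rot: [0.992, 0.123, 0.006, -0.001]
contact_force: [-0.4, -0.4, 0.6]
finger_gap: 0.085
```

```bash
python3 look.py w9; python3 -c "
from h import *;print(env.read_state()['q'].round(2))"
```

```text
[ 0.4331 -0.0269  0.1347] grip 0.0852
red [305 174  32  38 867] [321. 193.] z50 [ 0.4448 -0.0248]
yellow [ 518  203   68   47 1753] [551. 226.] z50 [ 0.4635 -0.2125]
orange [ 578   31   62   43 1993] [611.  54.] z50 [ 0.5892 -0.1942]
[-0.04  0.69  0.05  2.11 -0.1   0.34 -1.23]
```

View pics/w9.png

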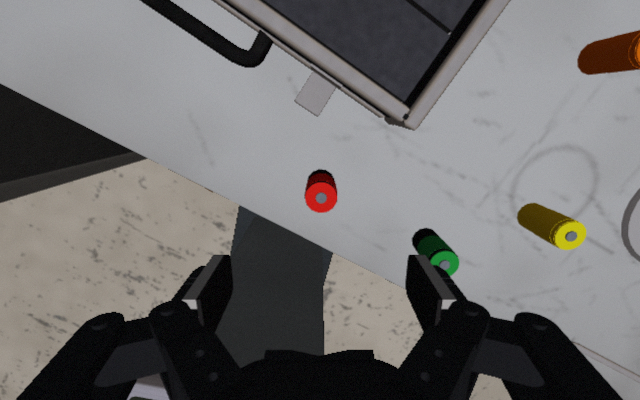

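Emit:
jog_arm([
  {"delta_pos": [4, 1, -5], "yaw": 0, "claw": 85},
  {"delta_pos": [2, 0, -15], "yaw": 0, "claw": 85},
  {"delta_pos": [0, 0, -20], "yaw": 0, "claw": 85},
  {"delta_pos": [0, 0, -20], "yaw": 0, "claw": 85},
  {"delta_pos": [0, 0, -20], "yaw": 0, "claw": 85},
  {"delta_pos": [0, 0, -10], "yaw": 0, "claw": 85},
  {"delta_pos": [0, 0, 0], "yaw": 0, "claw": 85},
  {"delta_pos": [0, 0, 0], "yaw": 0, "claw": 85},
], grip_force=40)

```text
time: 10.02
tcp_pos: [0.4445, -0.0264, 0.0451]
ee_rot: [0.993, 0.122, 0.011, 0.0]
contact_force: [-0.0, 0.1, 0.0]
finger_gap: 0.085
```

```bash
python3 look.py w10
```

```text
[ 0.4447 -0.0264  0.0454] grip 0.0849
red [ 293  224   49   65 2232] [317. 256.] z50 [ 0.4474 -0.0243]
yellow [ 589  258   51   58 1791] [618. 282.] z50 [ 0.471  -0.1812]
```

View pics/w10.png

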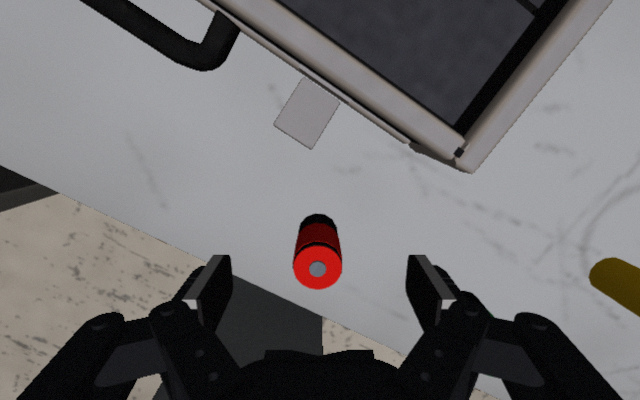

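Emit:
jog_arm([
  {"delta_pos": [-3, 0, -6], "yaw": 0, "claw": 85},
  {"delta_pos": [-2, 0, -9], "yaw": 0, "claw": 85},
  {"delta_pos": [-1, 0, -6], "yaw": 0, "claw": 85},
  {"delta_pos": [0, 0, 0], "yaw": 0, "claw": 40},
  {"delta_pos": [0, 0, 0], "yaw": 0, "claw": 20},
  {"delta_pos": [0, 0, 0], "yaw": 0, "claw": 15},
  {"delta_pos": [0, 0, 0], "yaw": 0, "claw": 15},
  {"delta_pos": [0, 0, 0], "yaw": 0, "claw": 10},
])

```text
time: 10.73
tcp_pos: [0.4404, -0.0265, 0.027]
ee_rot: [0.992, 0.122, 0.015, 0.001]
contact_force: [-0.2, -0.6, 11.6]
finger_gap: 0.0249
```

Emit:
jog_arm([
  {"delta_pos": [0, 0, 0], "yaw": 0, "claw": 10},
  {"delta_pos": [0, 0, 0], "yaw": 0, "claw": 10},
  {"delta_pos": [0, 0, 0], "yaw": 0, "claw": 10},
  {"delta_pos": [0, 0, 0], "yaw": 0, "claw": 10},
  {"delta_pos": [0, 0, 0], "yaw": 0, "claw": 10},
  {"delta_pos": [0, 0, 0], "yaw": 0, "claw": 10},
  {"delta_pos": [0, 0, 5], "yaw": 0, "claw": 10},
  {"delta_pos": [0, 0, 10], "yaw": 0, "claw": 10},
], grip_force=60)

```text
time: 11.4
tcp_pos: [0.4401, -0.0265, 0.0421]
ee_rot: [0.992, 0.122, 0.014, 0.001]
contact_force: [0.0, 0.3, -0.0]
finger_gap: 0.0244
```

```bash
python3 look.py w11; python3 -c "
from h import *
c=shot('side','s11.png');a=c['color'][170:320,220:400];cv2.imwrite('pics/s11c.png',cv2.resize(a,None,fx=4,fy=4,interpolation=2)[:,:,::-1])"
```

```text
[ 0.4406 -0.0265  0.0439] grip 0.0242
red [ 292  228   55   75 2831] [319. 266.] z50 [ 0.4395 -0.026 ]
yellow [ 596  254   44   54 1519] [621. 276.] z50 [ 0.4706 -0.1776]
```

View pics/w11.png

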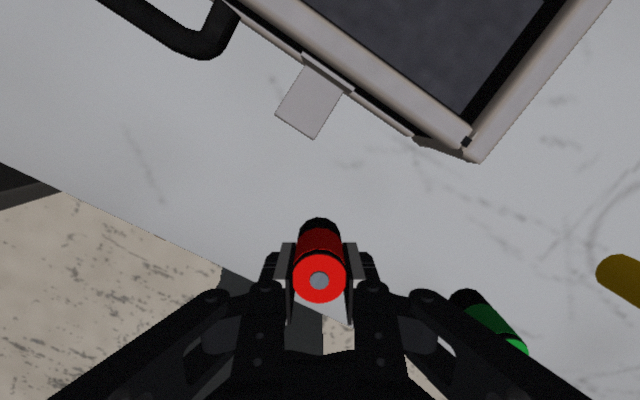

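View pics/s11c.png

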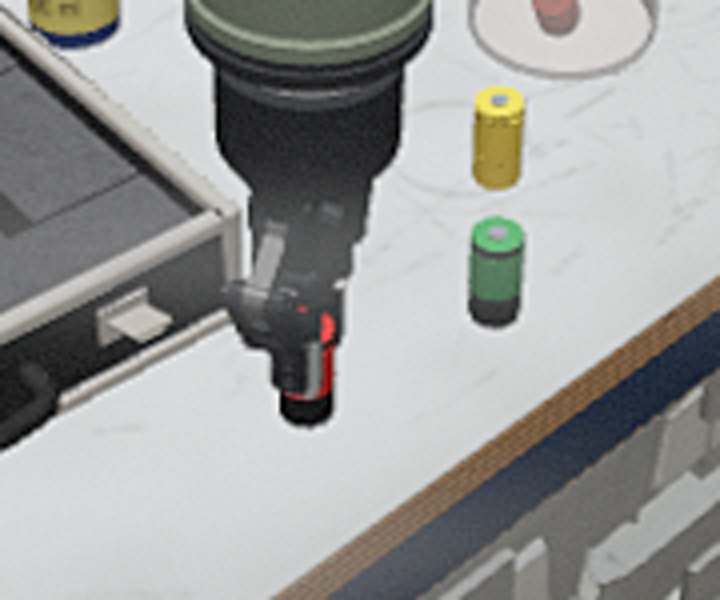

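Spent_1 is held centred at (319,280). Lifting and carrying it to the jar.

Emit:
jog_arm([
  {"delta_pos": [0, 0, 20], "yaw": 0, "claw": 10},
  {"delta_pos": [0, 0, 30], "yaw": 0, "claw": 10},
  {"delta_pos": [0, 0, 35], "yaw": 0, "claw": 10},
  {"delta_pos": [0, 0, 35], "yaw": 0, "claw": 10},
  {"delta_pos": [2, -10, 35], "yaw": 0, "claw": 10},
  {"delta_pos": [3, -20, 25], "yaw": 0, "claw": 10},
  {"delta_pos": [5, -28, 10], "yaw": 0, "claw": 10},
  {"delta_pos": [5, -28, 0], "yaw": 0, "claw": 10},
])

```text
time: 12.17
tcp_pos: [0.4539, -0.1103, 0.242]
ee_rot: [0.992, 0.126, 0.015, 0.0]
contact_force: [0.9, 0.2, -1.8]
finger_gap: 0.0244
```

Emit:
jog_arm([
  {"delta_pos": [5, -28, 0], "yaw": 0, "claw": 10},
  {"delta_pos": [5, -28, 0], "yaw": 0, "claw": 10},
  {"delta_pos": [5, -28, 0], "yaw": 0, "claw": 10},
  {"delta_pos": [5, -28, 0], "yaw": 0, "claw": 10},
  {"delta_pos": [5, -28, 0], "yaw": 0, "claw": 10},
  {"delta_pos": [5, -28, 0], "yaw": 0, "claw": 10},
  {"delta_pos": [5, -28, 0], "yaw": 0, "claw": 10},
  {"delta_pos": [4, -20, 0], "yaw": 0, "claw": 10},
])

```text
time: 12.83
tcp_pos: [0.4926, -0.3388, 0.2422]
ee_rot: [0.992, 0.126, 0.016, 0.001]
contact_force: [-0.6, -0.8, -1.8]
finger_gap: 0.0242
```

Emit:
jog_arm([
  {"delta_pos": [0, -12, 0], "yaw": 0, "claw": 10},
  {"delta_pos": [0, -12, -6], "yaw": 0, "claw": 10},
  {"delta_pos": [0, -6, -12], "yaw": 0, "claw": 10},
  {"delta_pos": [0, 0, -15], "yaw": 0, "claw": 10},
  {"delta_pos": [0, 0, -12], "yaw": 0, "claw": 10},
  {"delta_pos": [0, 0, -5], "yaw": 0, "claw": 10},
  {"delta_pos": [0, 0, 0], "yaw": 0, "claw": 10},
  {"delta_pos": [0, 0, 0], "yaw": 0, "claw": 10},
])

```text
time: 13.5
tcp_pos: [0.4907, -0.3731, 0.1833]
ee_rot: [0.992, 0.124, 0.015, -0.001]
contact_force: [-0.0, -0.0, -0.7]
finger_gap: 0.024
```

```bash
python3 jl.py 12
```

```text
[ 0.4909 -0.3735  0.1842]
```

View pics/j12.png

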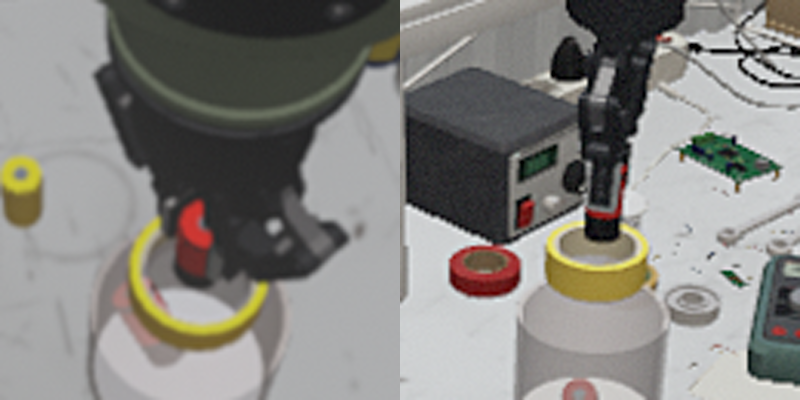

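Emit:
jog_arm([
  {"delta_pos": [1, 2, -4], "yaw": 0, "claw": 10},
  {"delta_pos": [0, 0, -8], "yaw": 0, "claw": 10},
  {"delta_pos": [0, 0, -7], "yaw": 0, "claw": 10},
  {"delta_pos": [0, 0, -3], "yaw": 0, "claw": 10},
  {"delta_pos": [0, 0, 0], "yaw": 0, "claw": 10},
  {"delta_pos": [0, 0, 0], "yaw": 0, "claw": 10},
  {"delta_pos": [0, 0, 0], "yaw": 0, "claw": 10},
  {"delta_pos": [0, 0, 0], "yaw": 0, "claw": 10},
])

```text
time: 14.32
tcp_pos: [0.4926, -0.3712, 0.1609]
ee_rot: [0.992, 0.124, 0.016, 0.001]
contact_force: [-0.3, 0.2, -1.0]
finger_gap: 0.0242
```

```bash
python3 jl.py 13
```

```text
[ 0.4926 -0.3712  0.161 ]
```

View pics/j13.png

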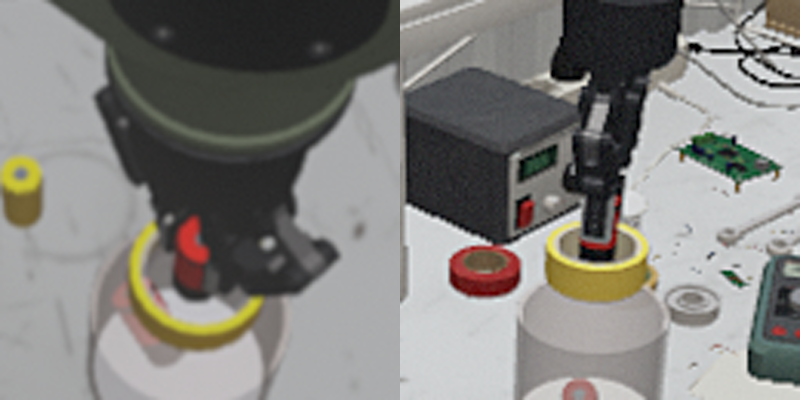

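The lower end is in the mouth and free of contact. Releasing and backing off.

Emit:
jog_arm([
  {"delta_pos": [0, 0, 0], "yaw": 0, "claw": 60},
  {"delta_pos": [0, 0, 0], "yaw": 0, "claw": 60},
  {"delta_pos": [0, 0, 0], "yaw": 0, "claw": 60},
  {"delta_pos": [0, 0, 0], "yaw": 0, "claw": 85},
  {"delta_pos": [0, 0, 5], "yaw": 0, "claw": 85},
  {"delta_pos": [0, 0, 20], "yaw": 0, "claw": 85},
  {"delta_pos": [0, 0, 30], "yaw": 0, "claw": 85},
  {"delta_pos": [0, 0, 35], "yaw": 0, "claw": 85},
])

```text
time: 15.13
tcp_pos: [0.4905, -0.3696, 0.2493]
ee_rot: [0.992, 0.124, 0.012, -0.003]
contact_force: [-0.4, 0.2, -0.2]
finger_gap: 0.0851
```

Emit:
jog_arm([
  {"delta_pos": [0, 0, 20], "yaw": 0, "claw": 85},
  {"delta_pos": [-15, 10, 10], "yaw": 0, "claw": 85},
  {"delta_pos": [-15, 20, 0], "yaw": 0, "claw": 85},
  {"delta_pos": [-10, 20, 0], "yaw": 0, "claw": 85},
  {"delta_pos": [0, 20, 0], "yaw": 0, "claw": 85},
  {"delta_pos": [0, 10, 0], "yaw": 0, "claw": 85},
  {"delta_pos": [0, 0, 0], "yaw": 0, "claw": 85},
  {"delta_pos": [0, 0, 0], "yaw": 0, "claw": 85},
])

```text
time: 15.8
tcp_pos: [0.4497, -0.2886, 0.2914]
ee_rot: [0.992, 0.124, 0.017, 0.002]
contact_force: [0.3, -0.2, 0.4]
finger_gap: 0.0844
```

```bash
python3 -c "
from h import *
s=shot('scene','f1.png');d=shot('side','f2.png')
a=lambda c,x,y:cv2.resize(c['color'][y:y+180,x:x+180],(400,400),interpolation=2)
cv2.imwrite('pics/fin.png',np.hstack([a(s,230,120),a(d,250,100)])[:,:,::-1])
print(env.read_state()['contact_force'])"
```

```text
[ 1.07961288  0.17123208 -0.36818116]
```

View pics/fin.png

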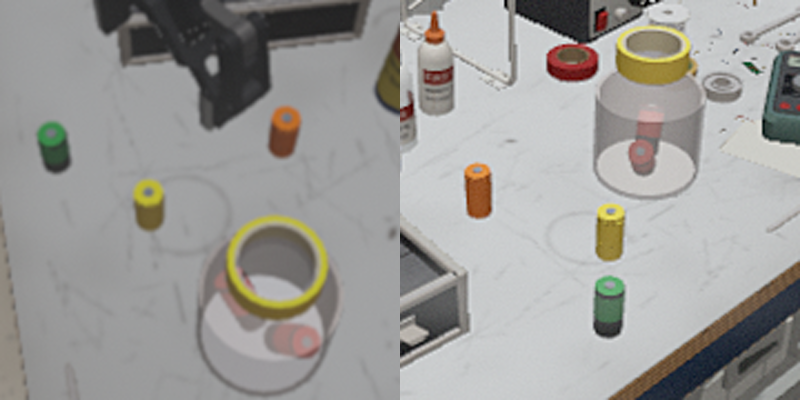

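Both red cells are in the jar, the jar is upright in place, and the green, yellow and orange cells are standing untouched. Handing in.

```bash
python3 -c "
from station import env
print(env.finish_job())"
```

```text
the job is handed in; nothing more can be done
None
```

I dropped both red-banded spent cells into the jar through its neck, one after the other, and handed the job in at about 16 s on the robot's clock (limit 51 s).

- **Last views:** the scene and side cameras show both red cells inside the jar. The jar is upright in its place, the good green cell is still standing, and the yellow and orange look-alikes are untouched. The gripper is open and clear of everything.
- **Forces:** the highest reading I saw at the end of a move was about 12 N, while gripping the second cell. I only have end-of-move readings, so a brief peak in between would not show.
- **Disagreement:** the three cameras put the jar's mouth up to about 1 cm apart. I worked from a middle value and checked each cell's lower end against the mouth in the images before letting go.
- **Off target:** the first grip was about 5 mm off the cell's axis and about 10 mm higher than aimed. The tool also built up a tilt of nearly 2°. Neither affected the result.

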